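# Bleed the airbrush air reservoir

### The job

Bleed the airbrush's air reservoir: unscrew the small knurled lock nut on its bleed valve (counter-clockwise, at least half a turn) and let go of it, then gently press the freed valve pin most of the way down for about two seconds, and let it spring back. Leave the nut unscrewed, never push hard on the pin or the reservoir, and leave the things around it alone.

Things in the scene. Friction and masses are not known exactly. Their poses are not given: they have to be found in the camera images.
- reservoir: White steel cylinder, 100 mm in diameter and 230 mm long, lying along its own y axis on a dark 130 x 250 mm plate bolted to the bench. Origin: centre of the plate's underside, z up; the cylinder's top is 110 mm above the origin. The bleed valve stands on its top at y = +70 mm, a round pressure gauge (42 mm across, its top 159 mm above the origin) at y = -75 mm.
- valve_seat (a point): Top face of the valve's thin brass stem, on the valve's upright axis (fixed to the reservoir, z up), 145 mm above the reservoir's origin. The stem is 9 mm in diameter and 23 mm long between this face and a 22 mm brass boss below it.
- lock_nut: Knurled round brass nut, 14 mm in diameter and 10 mm tall, on the valve's axis. Origin: centre of its underside, z up; this frame rises with the nut but does not turn. Locked, its underside lies on the valve seat. It cannot come off. The steel valve pin (5 mm, with a flat 9 mm head) sticks up through its centre: the head's top is 11 to 23 mm above the top of the locked nut, different every time, so 5 to 17 mm above the fully raised nut.
- nut_turn (a joint): Turn of the lock nut in rad: 0 = screwed down and locked, grows counter-clockwise seen from above up to a stop at 4.7. The steep thread lifts the nut 8 mm per full turn (1.27 mm per rad, 6 mm at the stop); it turns with about 0.04 N m of friction and stays where it is left.
- spindle (a joint): How far the valve pin, together with the nut on it, is pressed down, in m: 0 = up. It can go down only as far as the nut stands clear of the seat, at most 0.006 (then a hard stop). A spring pushes it up with about 4 N at 0 and 1.3 N more per mm. Air is let out from 0.003 on.
- ink_jar: Bystander: glass jar with black lid, 48 mm in diameter, 62 mm tall; origin at the centre of its underside.
- tape_roll: Bystander: roll of paper tape lying flat, 84 mm in diameter, 22 mm tall; origin at the centre of its underside.
- loupe: Bystander: black magnifier loupe, 48 mm in diameter, 40 mm tall; origin at the centre of its underside.
- steel_rule: Bystander: flat steel bar rule 300 x 30 x 5 mm, long along its y; origin at the centre of its underside.

How it is judged:
On the way, in this order (a step that is already met when the one before it is completed fails the run):
1. the lock nut is unscrewed by half a turn or more and let go, the pin up (value of joint nut_turn above 3 rad and contact force between the fingers and lock_nut below 0.5 N and value of joint spindle below 0.0015 m), for 0.2 s.
2. the pin is held pressed at least 3 mm down for a second, the nut not gripped (value of joint spindle above 0.003 m and contact force between the fingers and lock_nut below 0.5 N), for 1 s.
At the end, for the whole second after the job is handed in: The lock nut still unscrewed by nearly half a turn or more (over 2.9 rad) and at rest, the pin sprung back to within 1 mm of its top, the four bystanders within 20 mm of their starts (value of joint nut_turn above 2.9 rad and value of joint spindle below 0.001 m and velocity of joint nut_turn between -0.2 and 0.2 rad/s and distance of each of ink_jar, tape_roll, loupe, steel_rule from where it was at the start of the episode below 0.02 m); the robot touches nothing.
It fails at once if the robot pushes on the pin or any part of the reservoir with more than 25 N (while not gripping the nut) (contact force between any of the fingers, the arm and reservoir above 25 N and contact force between the fingers and lock_nut below 0.5 N).
It fails at once if the ink jar is moved by more than 20 mm (distance of ink_jar from where it was at the start of the episode above 0.02 m).
It fails at once if the tape roll is moved by more than 20 mm (distance of tape_roll from where it was at the start of the episode above 0.02 m).
It fails at once if the loupe is moved by more than 20 mm (distance of loupe from where it was at the start of the episode above 0.02 m).
It fails at once if the steel rule is moved by more than 20 mm (distance of steel_rule from where it was at the start of the episode above 0.02 m).
It also fails if it takes over 62 s, if anything falls off the work surface, if the arm or the gripper's body presses on something with over 40 N, if the wrist force passes 120 N, or if a joint passes its speed limit or range.

### The arm

A 6-joint arm with a two-finger parallel gripper is mounted at the origin on the work surface. World frame = base frame: x ahead of the robot, y to its left, z up, the work surface at z = 0. Lengths are in m, angles in rad, forces in N, time in s.
With the tool pointing down it reaches from about 0.35 to 1 m from the base axis. Payload 7.1 kg.
Tool frame: the origin (TCP) lies at the very end of the fingers, on their centre line; the grasp point (between the pads) lies 19 mm behind it; z points along the fingers, y is the direction in which the jaws open and shut (so a half turn about z gives the same grasp; the last joint's range is limited). The gripper opens to 85 mm and grips with 20 to 120 N. Pads are 22 mm wide; open, the fingers measure 114 mm over their backs; the gripper's body (76 mm by 85 mm) begins 54 mm behind the grasp point. The pads swing forward as they close: fully open they stand 13 mm farther back than shut.
Start: joints at [-1.297, 0.423, 1.63, -0, 1.089, -0.019], TCP at [0.18, -0.598, 0.231] pointing down, gripper open.
Joint ranges: [-3, 3], [-0.9, 2.11], [0.09, 2.58], [-1.31, 4.45], [0.11, 2.69], [-2.54, 2.54]. Speed limits (rad/s): [2.39, 2.39, 3.01, 3.14, 3.14, 3.14].

### API

Orientations are given as a unit quaternion [x, y, z, w].
In Python, from bench import ctrl gives the robot as it stands.
- The arm moves only by the tool carry_out, never from a script. Its argument "deltas" is a list of rows, each an object of numbers: "tx", "ty", "tz": the shift along the tool's x, y, z in m; "spin": the turn about the tool's z in rad; "gripper": the gripper command: -1 is fully open, 1 is shut, values between are in proportion. In form: [{"tx": .., "ty": .., "tz": .., "spin": .., "gripper": ..}, ...]. A call has 1 to 10 rows; each row shifts and turns the pose as measured when the row begins, along the tool's axes as they then stand; what a row does not reach is not made up. A row lasts 1/8 s, in which the tool goes at most 62.5 mm and 10.7 degrees, less where a joint would pass 70% of its speed; a pose out of reach is approached as far as the arm can. A call with a gripper value outside its range is refused whole. The fingers move at their own pace and stop on an object; the grip force is fixed at half the most. Time passes only in rows, so rows that do not move let the fingers close. It gives the time, the measured TCP pose, the force and the opening at its end, in the units of the state.
- ctrl.read_state(): the state, without advancing time (a new reading comes with each control period).
- ctrl.grab_frame(name): name is "side" or "top" or "wrist"; returns (picture, depth): 480x640x3 uint8, red, green, blue; 480x640 float32, m along the optical axis (not along the pixel's ray), 0 where there is no reading.
- ctrl.calibration(name): a dict with "fov_y" (degrees; the focal length in pixels is half the picture's height over the tangent of half this angle, whatever the lens; pixels are square), "cx", "cy" (the principal point, pixels), "world_from_camera" (4x4, takes a point from camera to world coordinates). Camera axes: x right, y down, z forward; pixel columns grow to the right and rows downward; lengths in m; the calibration is good to about 2 mm. The wrist camera is an equidistant fisheye: a pixel r from the principal point sees the ray r / f radians off the axis. A picture is of the moment at which its call begins: read the wrist's pose just before it. calibration takes no time and is no camera call; for the wrist camera it gives the pose at the moment of the call.
- ctrl.sign_off(): hands the job in, once; it reports no verdict.
The state is a dict: "clock": time; "joint_positions": joint angles; "dq": joint speeds; "joint_torque": joint torques, N m; "position": TCP position; "orientation": TCP orientation; "wrist_force": force on the tool from outside, world axes, zero at the start; "ft_torque": the same for the moment, N m; "grip_width": finger opening in m.
Only numpy, scipy, OpenCV 4.12 (cv2) and the standard library are available. Lean on these libraries where they do the work, as an engineer would, in place of code of your own. Each camera call takes 0.05 s, during which the arm holds its last target.

## Working session

There is one attempt and no reset: what is moved stays moved. The work goes in short steps, Python scripts to look and compute and a tool call to move; the robot and the scene stay as the last step left them, time stands still between calls to the robot, and variables do not carry over. Pictures are saved under pics/ and viewed, and the job is handed in when it is done.

Besides the shell and the picture viewer there is one more tool, called after "Call:" as name([rows], argument=value, ...), one row to a line, values as JSON. carry_out: Moves the arm, as the interface text tells. Its arguments: {"type":"object","properties":{"deltas":{"type":"array","items":{"type":"object","properties":{"tx":{"type":"number"},"ty":{"type":"number"},"tz":{"type":"number"},"spin":{"type":"number"},"gripper":{"type":"number"}}}}},"required":["deltas"]}

```bash
mkdir -p pics; ls
python3 - <<'E'
from bench import ctrl
import cv2,numpy as np
s=ctrl.read_state();print(s)
for n in ["side","top"]:
    p,d=ctrl.grab_frame(n); cv2.imwrite(f"pics/{n}0.png",p[:,:,::-1]); np.savez(f"{n}0.npz",p=p,d=d)
    print(n,ctrl.calibration(n))
E
```

```text
pics
{'clock': 0.0, 'joint_positions': array([-1.29700872e+00,  4.23837528e-01,  1.63070526e+00,  2.78550916e-05,
        1.08858181e+00, -1.89894120e-02]), 'dq': array([ 0.00070054,  0.00041749, -0.00156046,  0.00092488,  0.00038435,
       -0.00028455]), 'joint_torque': array([ 1.66035887e-03, -5.57387209e+01, -2.81740308e+01,  2.63464727e-05,
        7.43592071e-03, -1.03624066e-05]), 'position': array([ 0.18027209, -0.5978632 ,  0.23054176]), 'orientation': array([ 9.89304976e-01,  1.45859788e-01, -8.50853020e-05, -7.61326765e-04]), 'wrist_force': array([0.56939306, 0.1223844 , 0.22367893]), 'ft_torque': array([ 0.01743361, -0.00513711,  0.0340101 ]), 'grip_width': 0.08545353195724924}
side {'fov_y': 53.96036080963747, 'cx': 320.9486222431667, 'cy': 237.1527627073916, 'world_from_camera': array([[-0.84948098, -0.39228963,  0.3528327 ,  0.24009771],
       [-0.52750665,  0.6176471 , -0.58330849,  0.58778072],
       [ 0.01089977, -0.68163106, -0.73161485,  0.78786974],
       [ 0.        ,  0.        ,  0.        ,  1.        ]])}
top {'fov_y': 46.29547180945939, 'cx': 332.383450523275, 'cy': 240.6992441754436, 'world_from_camera': array([[ 0.0218724 , -0.99086079,  0.13310331,  0.42846857],
       [-0.99975864, -0.02140285,  0.00495759,  0.02548565],
       [-0.00206349, -0.13317962, -0.99108977,  1.09772598],
       [ 0.        ,  0.        ,  0.        ,  1.        ]])}
```

View pics/side0.png

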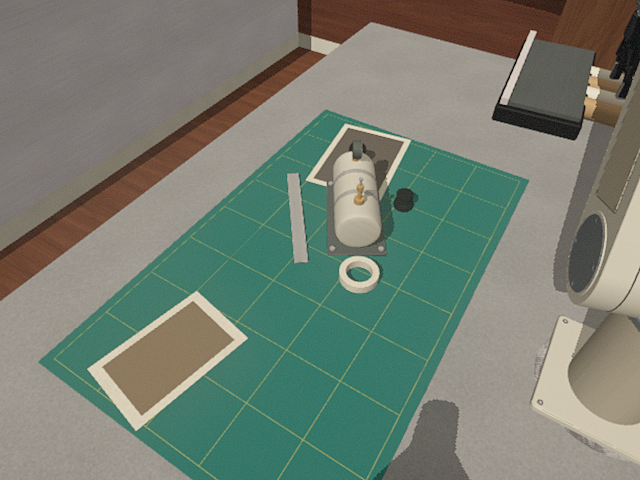

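View pics/top0.png

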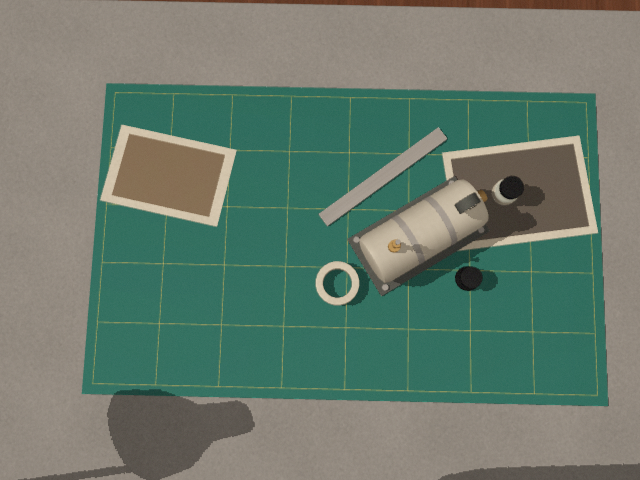

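The side view shows the valve at about (360,190), and the top view shows it at about (396,246). I'll zoom in on both.

Run:
```python
import cv2,numpy as np
a=np.load("side0.npz");b=np.load("top0.npz")
A=cv2.resize(a['p'][165:220,330:390],None,fx=7,fy=7,interpolation=cv2.INTER_NEAREST)[:,:385]
B=cv2.resize(b['p'][220:275,370:425],None,fx=7,fy=7,interpolation=cv2.INTER_NEAREST)
cv2.imwrite("pics/z0.png",np.hstack([A,B])[:,:,::-1])
np.set_printoptions(linewidth=250,precision=3)
print(a['d'][176:212:2,350:370:1]);print(b['d'][236:256:2,384:412:2])
```

```text
[[1.054 1.054 1.057 1.051 1.05  1.051 1.054 1.054 1.053 1.054 1.053 1.059 1.056 0.    1.055 1.06  1.063 1.065 1.068 1.066]
 [1.049 1.051 1.05  1.047 1.048 1.044 1.048 1.046 1.044 0.947 0.945 0.948 0.948 1.052 1.055 1.054 1.056 1.058 1.058 1.063]
 [1.046 1.046 1.044 1.045 1.043 1.043 1.045 1.043 1.042 0.945 0.942 0.947 0.948 1.045 1.045 1.05  1.052 1.054 1.058 1.059]
 [1.045 1.038 1.039 1.039 1.038 1.036 1.037 1.037 1.037 0.953 0.951 0.954 1.041 1.042 1.047 1.045 1.048 1.049 1.05  1.053]
 [1.034 1.034 1.036 1.034 1.032 1.034 1.035 0.963 0.964 0.953 0.956 0.963 1.034 1.038 1.038 1.04  1.04  1.045 1.046 1.049]
 [1.032 1.032 1.03  1.032 1.031 1.03  0.96  0.96  0.962 0.96  0.956 0.961 0.963 0.96  1.032 1.035 1.035 1.038 1.04  1.043]
 [1.025 1.028 1.026 1.027 1.022 1.026 0.964 0.959 0.954 0.958 0.957 0.957 0.959 0.964 1.026 1.03  1.027 1.033 1.039 1.036]
 [1.02  1.019 1.02  1.022 1.016 1.021 0.966 0.962 0.957 0.963 0.961 0.962 0.96  1.022 1.02  1.022 1.028 1.029 1.03  1.036]
 [1.018 1.017 1.014 1.015 1.012 1.016 1.015 0.972 0.969 0.966 0.97  0.975 1.016 1.016 1.019 1.019 1.019 1.019 1.027 
[... 1285 characters left out ...]
94]
 [0.998 0.997 1.    0.997 0.983 0.949 0.928 0.929 0.93  0.994 0.994 0.994 0.995 0.992]
 [0.996 0.998 0.994 0.982 0.954 0.949 0.929 0.932 0.928 0.992 0.994 0.992 0.996 0.995]
 [0.993 0.994 0.986 0.981 0.955 0.946 0.945 0.949 0.948 0.997 0.997 0.995 0.995 0.993]
 [0.994 0.992 0.983 0.98  0.976 0.948 0.948 0.948 0.981 0.992 0.993 0.994 0.996 0.994]
 [0.994 0.993 0.993 0.981 0.98  0.98  0.98  0.98  0.994 0.99  0.995 0.993 0.995 0.995]
 [0.993 0.992 0.996 0.984 0.981 0.983 0.982 0.978 0.993 0.992 0.998 0.996 0.995 0.997]
 [0.989 0.99  0.994 0.992 0.996 0.991 0.992 0.997 0.996 0.992 0.993 0.998 1.001 0.997]
 [0.993 0.99  0.991 0.99  0.992 0.992 0.991 0.994 0.996 0.993 0.999 0.997 0.997 0.998]]
```

View pics/z0.png

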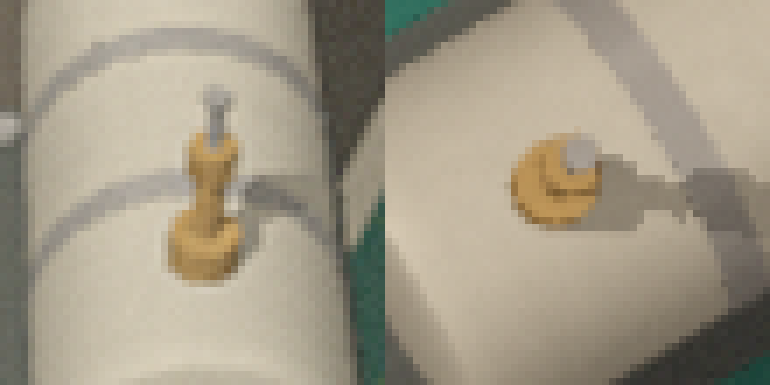

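```bash
cat > h.py <<'E'
import numpy as np
from bench import ctrl
def ray(n,u,v):
    c=ctrl.calibration(n);f=240/np.tan(np.radians(c['fov_y']/2))
    d=np.array([(u-c['cx'])/f,(v-c['cy'])/f,1]);T=c['world_from_camera'];return T[:3,3],T[:3,:3]@d
def pt(n,u,v,z):
    o,d=ray(n,u,v);return o+d*z
def tri(*obs):
    A=np.zeros((3,3));b=np.zeros(3)
    for n,u,v in obs:
        o,d=ray(n,u,v);d/=np.linalg.norm(d);P=np.eye(3)-np.outer(d,d);A+=P;b+=P@o
    x=np.linalg.solve(A,b);r=[]
    for n,u,v in obs:
        o,d=ray(n,u,v);d/=np.linalg.norm(d);r.append(np.linalg.norm((np.eye(3)-np.outer(d,d))@(x-o)))
    return x,r
def proj(n,p):
    c=ctrl.calibration(n);f=240/np.tan(np.radians(c['fov_y']/2))
    T=c['world_from_camera'];q=T[:3,:3].T@(np.asarray(p)-T[:3,3]);return c['cx']+f*q[0]/q[2],c['cy']+f*q[1]/q[2]
E
python3 - <<'E'
from h import *
np.set_printoptions(precision=4,suppress=True)
print("head",tri(("side",360.5,178.2),("top",397.4,241.4)), pt("top",397.4,241.4,.929),pt("side",360.5,178.2,.946))
print("boss",tri(("side",358.7,200),("top",394,247)))
h=tri(("side",360.5,178.2),("top",397.4,241.4))[0]
for z in (.17,.155,.145,.122,.11): print(z,proj("side",[h[0],h[1],z]),proj("top",[h[0],h[1],z]))
# axis from ends: plate corners in top (z~.005..), gauge
for u,v in ((357,240),(386,289),(452,181),(481,230)): print(pt("top",u,v,0)+0, (lambda o,d:o+d*((.01-o[2])/d[2]))(*ray("top",u,v)))
for nm,u,v in (("jar",510,187),("loupe",469,278)):
    o,d=ray("top",u,v);print(nm,o+d*((.05-o[2])/d[2]))
E
```

```text
head (array([ 0.5526, -0.0774,  0.1785]), [np.float64(0.00044817689907933003), np.float64(0.0004481768990793406)]) [ 0.5533 -0.0775  0.1766] [ 0.5529 -0.079   0.1773]
boss (array([ 0.5514, -0.0778,  0.1196]), [np.float64(0.000382901580148786), np.float64(0.0003829015801485066)])
0.17 (np.float64(359.975169456843), np.float64(181.4341819018569)) (np.float64(396.9138165606741), np.float64(242.32967726231158))
0.155 (np.float64(359.4494742914165), np.float64(187.08429176419597)) (np.float64(395.9226439386005), np.float64(243.4842259706503))
0.145 (np.float64(359.10562848508226), np.float64(190.7799060845542)) (np.float64(395.2789121971292), np.float64(244.23406473140776))
0.122 (np.float64(358.3341583211291), np.float64(199.071576749465)) (np.float64(393.8475880274732), np.float64(245.90131565671408))
0.11 (np.float64(357.94201857656503), np.float64(203.28624864278396)) (np.float64(393.1268462005143), np.float64(246.7408581610462))
[0.4285 0.0255 1.0977] [ 0.577  -0.0172  0.01  ]
[0.4285 0.0255 1.0977] [ 0.4826 -0.0747  0.01  ]
[0.4285 0.0255 1.0977] [ 0.6991 -0.2035  0.01  ]
[0.4285 0.0255 1.0977] [ 0.602  -0.2597  0.01  ]
jar [ 0.6798 -0.3055  0.05  ]
loupe [ 0.5045 -0.2256  0.05  ]
```

The valve is at about (0.552, -0.0775), with the head top at about 0.178. I'll move over it at the current height, which clears everything.

Call:
carry_out([
  {"tx":0.045,"ty":-0.035,"gripper":-1},
  {"tx":0.045,"ty":-0.035,"gripper":-1},
  {"tx":0.045,"ty":-0.035,"gripper":-1},
  {"tx":0.045,"ty":-0.035,"gripper":-1},
  {"tx":0.045,"ty":-0.035,"gripper":-1},
  {"tx":0.045,"ty":-0.035,"gripper":-1},
  {"tx":0.045,"ty":-0.035,"gripper":-1},
  {"tx":0.045,"ty":-0.035,"gripper":-1},
  {"tx":0.045,"ty":-0.035,"gripper":-1},
  {"tx":0.045,"ty":-0.035,"gripper":-1},
])

```text
$.deltas[0]: bad value
```

```bash
cat >> h.py <<'E'
V=np.array([0.5523,-0.0776])
from scipy.spatial.transform import Rotation as Ro
def go(x,y,z):
    s=ctrl.read_state();R=Ro.from_quat(s['orientation']).as_matrix()
    print("t",round(s['clock'],2),"pos",s['position'].round(4),"q",s['joint_positions'].round(2),"F",s['wrist_force'].round(2),"w",round(s['grip_width'],4))
    print("tilt",R[:,2].round(4),"delta tool",(R.T@(np.array([x,y,z])-s['position'])).round(4))
E
python3 -c "
from h import *
go(*V,.231)"
```

```text
t 0.1 pos [ 0.1803 -0.5979  0.2306] q [-1.3   0.42  1.63  0.    1.09 -0.02] F [ 0.64  0.07 -0.57] w 0.0857
tilt [-4.0e-04  1.4e-03 -1.0e+00] delta tool [ 5.063e-01 -3.908e-01  2.000e-04]
```

Call:
carry_out([
  {"tx":0.045,"ty":-0.035,"tz":0,"spin":0,"gripper":-1},
  {"tx":0.045,"ty":-0.035,"tz":0,"spin":0,"gripper":-1},
  {"tx":0.045,"ty":-0.035,"tz":0,"spin":0,"gripper":-1},
  {"tx":0.045,"ty":-0.035,"tz":0,"spin":0,"gripper":-1},
  {"tx":0.045,"ty":-0.035,"tz":0,"spin":0,"gripper":-1},
  {"tx":0.045,"ty":-0.035,"tz":0,"spin":0,"gripper":-1},
  {"tx":0.045,"ty":-0.035,"tz":0,"spin":0,"gripper":-1},
  {"tx":0.045,"ty":-0.035,"tz":0,"spin":0,"gripper":-1},
  {"tx":0.045,"ty":-0.035,"tz":0,"spin":0,"gripper":-1},
  {"tx":0.045,"ty":-0.035,"tz":0,"spin":0,"gripper":-1},
])

```text
clock: 1.35
position: [0.5177, -0.1218, 0.2289]
orientation: [0.99, 0.142, -0.001, -0.001]
wrist_force: [1.0, -1.2, -0.7]
grip_width: 0.0854
```

```bash
python3 -c "
from h import *
go(*V,.231)"
```

```text
t 1.35 pos [ 0.5177 -0.1218  0.2289] q [-0.25  0.29  1.84  0.    1.02  1.03] F [ 1.04 -1.24 -0.67] w 0.0854
tilt [-0.0014  0.0021 -1.    ] delta tool [ 0.0456 -0.0327 -0.0021]
```

Call:
carry_out([
  {"tx":0.045,"ty":-0.032,"tz":-0.002,"spin":0,"gripper":-1},
  {"tx":0,"ty":0,"tz":0,"spin":0.17,"gripper":-1},
  {"tx":0,"ty":0,"tz":0,"spin":0.17,"gripper":-1},
  {"tx":0,"ty":0,"tz":0,"spin":0.17,"gripper":-1},
  {"tx":0,"ty":0,"tz":0,"spin":0.17,"gripper":-1},
  {"tx":0,"ty":0,"tz":0,"spin":0.17,"gripper":-1},
  {"tx":0,"ty":0,"tz":0,"spin":0.17,"gripper":-1},
  {"tx":0,"ty":0,"tz":0,"spin":0.17,"gripper":-1},
  {"tx":0,"ty":0,"tz":0,"spin":0,"gripper":-1},
])

```text
clock: 2.48
position: [0.5529, -0.0713, 0.2275]
orientation: [0.893, -0.45, -0.004, 0.0]
wrist_force: [-0.9, -0.5, -0.2]
grip_width: 0.0854
```

Run:
```python
from h import *
import cv2
go(*V,.195)
c=ctrl.calibration("wrist");p,d=ctrl.grab_frame("wrist");np.savez("w1.npz",p=p,d=d,T=c['world_from_camera'],cx=c['cx'],cy=c['cy'],f=240/np.tan(np.radians(c['fov_y']/2)))
print(c);cv2.imwrite("pics/w1.png",p[:,:,::-1])
```

```text
t 2.48 pos [ 0.5529 -0.0713  0.2275] q [-0.15  0.33  1.78  0.    1.04  2.35] F [-0.93 -0.48 -0.17] w 0.0854
tilt [-0.0073  0.0034 -1.    ] delta tool [0.0049 0.0041 0.0325]
{'fov_y': 65.70646984690485, 'cx': 324.737182800796, 'cy': 240.09863668025739, 'world_from_camera': array([[-0.80438962, -0.563835  , -0.18720959,  0.6002077 ],
       [-0.59409085,  0.76533605,  0.24762226, -0.13504892],
       [ 0.00366015,  0.31040429, -0.95059759,  0.36892755],
       [ 0.        ,  0.        ,  0.        ,  1.        ]])}
```

View pics/w1.png

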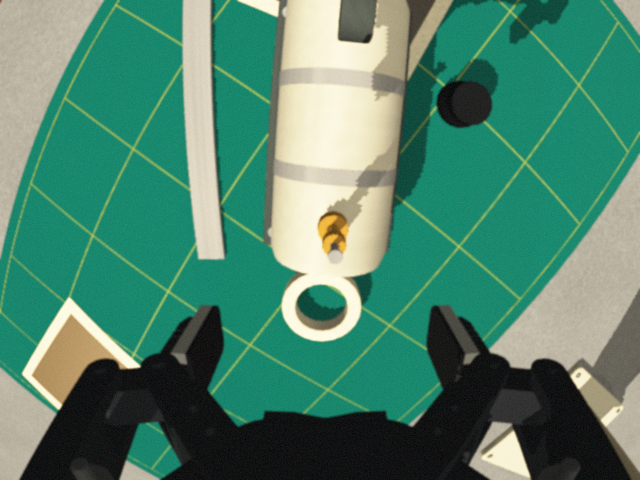

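The wrist view shows the pin head at (335,255), the nut at about (333,241) and the boss at about (333,226).

```bash
cat >> h.py <<'E'
def wray(fn,u,v,z):
    a=np.load(fn);x,y=u-a['cx'],v-a['cy'];r=np.hypot(x,y);t=r/a['f']
    d=np.array([x/r*np.sin(t),y/r*np.sin(t),np.cos(t)]);T=a['T'];w=T[:3,:3]@d;return T[:3,3]+w*(z-T[2,3])/w[2]
E
python3 - <<'E'
from h import *
import cv2
a=np.load("w1.npz");p=a['p']
cv2.imwrite("pics/w1z.png",cv2.resize(p[205:270,305:365],None,fx=9,fy=9,interpolation=cv2.INTER_NEAREST)[:,:,::-1])
for u,v,z in ((335,255,.178),(333.5,238,.155),(332.5,226,.122)): print(wray("w1.npz",u,v,z))
print(a['d'][220:264:3,328:342:2])
E
```

```text
[ 0.55297354 -0.08173919  0.178     ]
[ 0.55460461 -0.08353875  0.155     ]
[ 0.55334756 -0.08214974  0.122     ]
[[0.25269282 0.25300276 0.25313717 0.25362602 0.25309393 0.25223526
  0.25251287]
 [0.25419244 0.25326753 0.25336343 0.25397837 0.25362724 0.25264615
  0.2524309 ]
 [0.25398514 0.24846318 0.24701606 0.24707796 0.25116265 0.25316548
  0.25437778]
 [0.24644424 0.24205405 0.23050535 0.24084324 0.24228658 0.2424025
  0.2553337 ]
 [0.23104839 0.22848602 0.2249118  0.22664814 0.22569795 0.22761874
  0.22875907]
 [0.22436054 0.22191973 0.22235107 0.22152974 0.22182098 0.22143891
  0.22343849]
 [0.22152846 0.22239564 0.2217174  0.22365865 0.2222946  0.22264472
  0.22132447]
 [0.22319776 0.22187647 0.22237073 0.22327028 0.22294682 0.2227625
  0.2230359 ]
 [0.22447768 0.22333428 0.21953884 0.21903247 0.21814546 0.22362508
  0.22384472]
 [0.22440591 0.22340116 0.21478096 0.21272591 0.2145164  0.21575639
  0.22439106]
 [0.2250207  0.22437747 0.20481504 0.20436798 0.203647   0.20477238
  0.22450127]
 [0.20701474 0.20534255 0.20493671 0.20418371 0.20578475 0.20515476
  0.20528501]
 [0.2053226  0.20506492 0.20583908 0.20633665 0.20567474 0.20462963
  0.20633653]
 [0.2061516  0.20487803 0.20578572 0.20734441 0.20514448 0.20470896
  0.20474447]
 [0.2745024  0.20622662 0.20638901 0.20614575 0.2063786  0.20634517
  0.2062793 ]]
```

View pics/w1z.png

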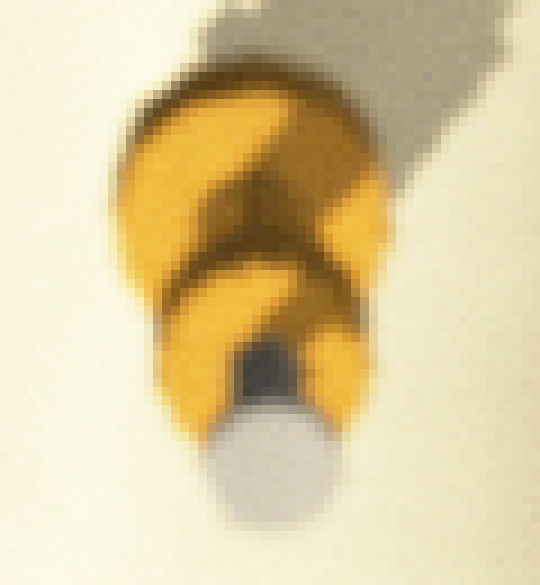

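Run:
```python
from h import *
for u,v,z in ((334.6,256,.178),(334,244,.155),(333,228.5,.122)): print(wray("w1.npz",u,v,z))
go(*V,.195)
print(ctrl.calibration("wrist")['world_from_camera']-np.load("w1.npz")['T'])
```

```text
[ 0.55279826 -0.08114142  0.178     ]
[ 0.55206216 -0.08065553  0.155     ]
[ 0.55199086 -0.08091391  0.122     ]
t 2.52 pos [ 0.5529 -0.0713  0.2275] q [-0.15  0.33  1.78  0.    1.04  2.35] F [0.56 0.01 0.34] w 0.0855
tilt [-0.0073  0.0034 -1.    ] delta tool [0.0049 0.0041 0.0325]
[[ 1.03279944e-03 -1.32306722e-03 -4.44817063e-04  1.02213244e-04]
 [-1.39582589e-03 -9.84224127e-04 -3.12947070e-04  7.97889276e-05]
 [ 4.98419630e-06  1.90423311e-05  6.23742088e-06 -4.59647910e-06]
 [ 0.00000000e+00  0.00000000e+00  0.00000000e+00  0.00000000e+00]]
```

Call:
carry_out([
  {"tx":0.006,"ty":0.005,"tz":0.03,"spin":0,"gripper":-1},
  {"tx":0,"ty":0,"tz":0,"spin":0,"gripper":-1},
])

```text
clock: 2.78
position: [0.5523, -0.079, 0.1972]
orientation: [0.895, -0.446, -0.004, 0.0]
wrist_force: [-0.9, -0.6, 0.6]
grip_width: 0.0859
```

Run:
```python
from h import *
import cv2
go(.5523,-.0795,.131)
c=ctrl.calibration("wrist");p,d=ctrl.grab_frame("wrist");np.savez("w2.npz",p=p,d=d,T=c['world_from_camera'],cx=c['cx'],cy=c['cy'],f=240/np.tan(np.radians(c['fov_y']/2)))
cv2.imwrite("pics/w2.png",cv2.resize(p[210:410,190:460],None,fx=2.9,fy=2.9,interpolation=cv2.INTER_NEAREST)[:,:,::-1])
```

```text
t 2.77 pos [ 0.5523 -0.079   0.1972] q [-0.16  0.37  1.8   0.    0.98  2.33] F [-0.91 -0.59  0.63] w 0.0859
tilt [-0.007   0.0033 -1.    ] delta tool [0.0008 0.0001 0.0662]
```

View pics/w2.png

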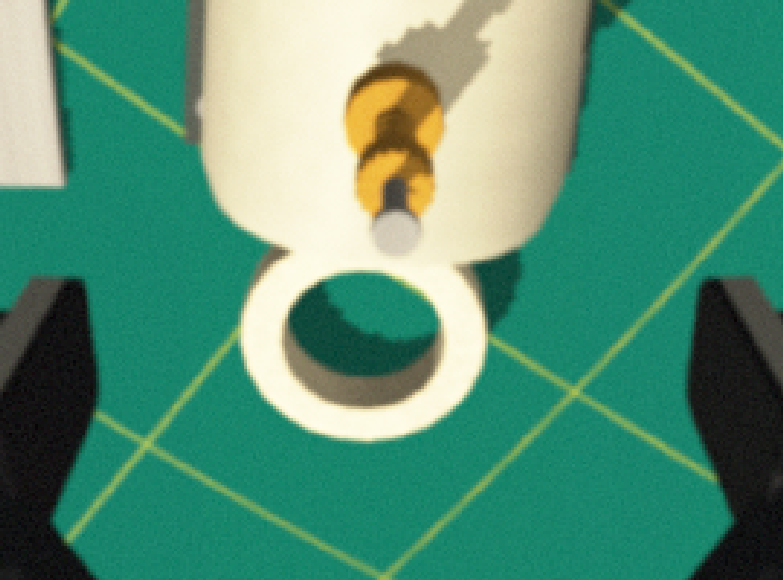

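Run:
```python
from h import *
for x,y,z in ((396,234,.178),(395,185,.155),(395,118,.122)):
    print(wray("w2.npz",190+x/2.9-.5,210+y/2.9-.5,z))
a=np.load("w2.npz");T=a['T'];s=ctrl.read_state()
R=Ro.from_quat(s['orientation']).as_matrix()
# where TCP (tip, shut) and head/nut axis project: 
def wp(p):
    q=T[:3,:3].T@(p-T[:3,3]);t=np.arctan2(np.hypot(q[0],q[1]),q[2]);k=a['f']*t/np.hypot(q[0],q[1]);return a['cx']+k*q[0],a['cy']+k*q[1]
P=s['position']
for off in ((0.011,.0427,-.013),(-.011,.0427,-.013),(0.011,-.0427,-.013),(-.011,-.0427,-.013)):
    u,v=wp(P+R@np.array(off));print(off,round((u-190+.5)*2.9),round((v-210+.5)*2.9))
```

```text
[ 0.55252646 -0.08102665  0.178     ]
[ 0.55193154 -0.08018259  0.155     ]
[ 0.55262504 -0.08142118  0.122     ]
(0.011, 0.0427, -0.013) 695 270
(-0.011, 0.0427, -0.013) 677 403
(0.011, -0.0427, -0.013) 70 270
(-0.011, -0.0427, -0.013) 89 403
```

Call:
carry_out([
  {"tx":0.001,"ty":0.0006,"tz":0.02,"spin":0,"gripper":-1},
  {"tx":0,"ty":0,"tz":0.025,"spin":0,"gripper":-1},
  {"tx":0,"ty":0,"tz":0.02,"spin":0,"gripper":-1},
  {"tx":0,"ty":0,"tz":0,"spin":0,"gripper":-1},
])

```text
clock: 3.32
position: [0.5578, -0.0799, 0.1377]
orientation: [0.896, -0.444, 0.002, -0.002]
wrist_force: [0.4, -0.2, -0.3]
grip_width: 0.0854
```

Run:
```python
from h import *
import cv2
go(.5525,-.080,.131)
c=ctrl.calibration("wrist");p,d=ctrl.grab_frame("wrist")
cv2.imwrite("pics/w3.png",cv2.resize(p[210:410,190:460],None,fx=2.9,fy=2.9,interpolation=cv2.INTER_NEAREST)[:,:,::-1])
```

```text
t 3.33 pos [ 0.5578 -0.0799  0.1377] q [-0.16  0.46  1.83  0.    0.84  2.32] F [ 0.38 -0.21 -0.29] w 0.0854
tilt [ 0.0044  0.0019 -1.    ] delta tool [-0.0031  0.0043  0.0067]
```

View pics/w3.png

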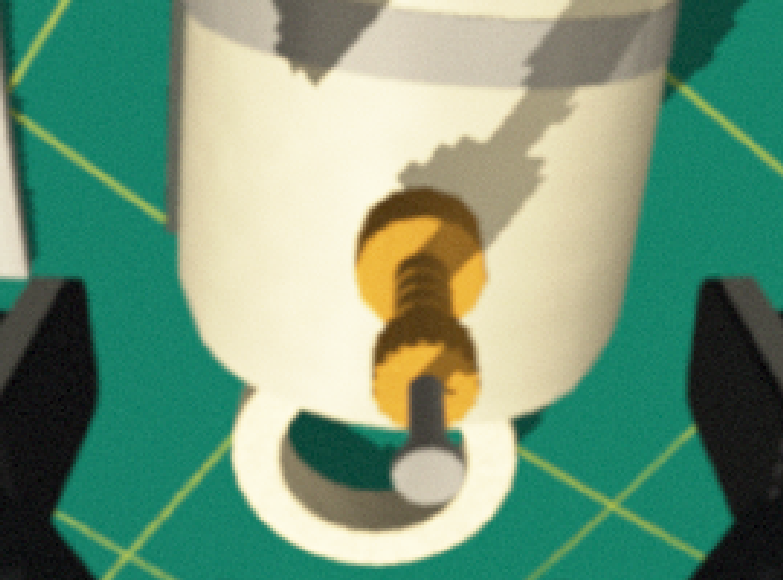

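Call:
carry_out([
  {"tx":-0.003,"ty":0.0046,"tz":0.003,"spin":0,"gripper":-1},
  {"tx":0,"ty":0,"tz":0.003,"spin":0,"gripper":-1},
  {"tx":0,"ty":0,"tz":0,"spin":0,"gripper":-1},
])

```text
clock: 3.75
position: [0.5544, -0.0805, 0.1352]
orientation: [0.896, -0.443, 0.005, -0.003]
wrist_force: [-0.3, 0.4, -0.1]
grip_width: 0.0857
```

Run:
```python
from h import *
import cv2
go(.5525,-.080,.131)
c=ctrl.calibration("wrist");p,d=ctrl.grab_frame("wrist");np.savez("w4.npz",p=p,d=d,T=c['world_from_camera'],cx=c['cx'],cy=c['cy'],f=240/np.tan(np.radians(c['fov_y']/2)))
cv2.imwrite("pics/w4.png",cv2.resize(p[210:410,190:460],None,fx=2.9,fy=2.9,interpolation=cv2.INTER_NEAREST)[:,:,::-1])
```

```text
t 3.75 pos [ 0.5544 -0.0805  0.1352] q [-0.17  0.46  1.85  0.    0.83  2.32] F [-0.27  0.36 -0.09] w 0.0857
tilt [ 1.070e-02  9.000e-04 -9.999e-01] delta tool [-0.0016  0.0012  0.0042]
```

View pics/w4.png

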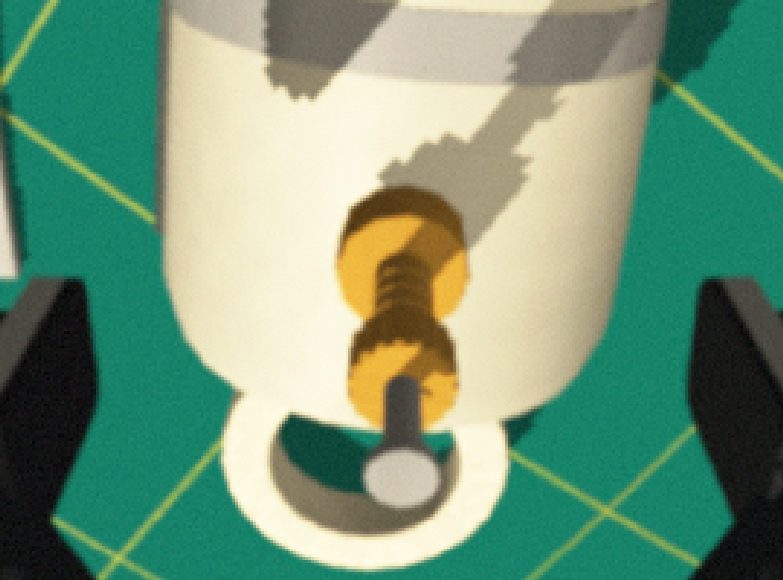

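Run:
```python
from h import *
s=ctrl.read_state();R=Ro.from_quat(s['orientation']).as_matrix()
for x,y,z in ((401,479,.178),(403,385,.155),(403,266,.122)):
    w=wray("w4.npz",190+x/2.9-.5,210+y/2.9-.5,z);print(w,(R.T@(w-s['position'])).round(4))
a=np.load("w4.npz");T=a['T'];P=s['position']
def wp(p):
    q=T[:3,:3].T@(p-T[:3,3]);t=np.arctan2(np.hypot(q[0],q[1]),q[2]);k=a['f']*t/np.hypot(q[0],q[1]);return a['cx']+k*q[0],a['cy']+k*q[1]
for off in ((0.011,.0427,-.013),(-.011,.0427,-.013),(0.011,-.0427,-.013),(-.011,-.0427,-.013)):
    u,v=wp(P+R@np.array(off));print(off,round((u-190+.5)*2.9),round((v-210+.5)*2.9))
```

```text
[ 0.55271127 -0.08115217  0.178     ] [-0.0003  0.0014 -0.0427]
[ 0.55142273 -0.07983163  0.155     ] [-0.0023  0.0018 -0.0198]
[ 0.55229162 -0.08094636  0.122     ] [-0.0011  0.0021  0.0133]
(0.011, 0.0427, -0.013) 699 270
(-0.011, 0.0427, -0.013) 681 402
(0.011, -0.0427, -0.013) 80 270
(-0.011, -0.0427, -0.013) 99 402
```

Call:
carry_out([
  {"tx":-0.001,"ty":0.0012,"tz":0.004,"spin":0,"gripper":-1},
  {"tx":0,"ty":0,"tz":0,"spin":0,"gripper":-1},
  {"tx":0,"ty":0,"tz":0,"spin":0,"gripper":0},
  {"tx":0,"ty":0,"tz":0,"spin":0,"gripper":0.4},
  {"tx":0,"ty":0,"tz":0,"spin":0,"gripper":0.4},
])

```text
clock: 4.42
position: [0.5531, -0.0805, 0.1312]
orientation: [0.896, -0.443, 0.005, -0.003]
wrist_force: [0.9, -0.2, 0.6]
grip_width: 0.032
```

Run:
```python
from h import *
import cv2
go(.5525,-.080,.131)
c=ctrl.calibration("wrist");p,d=ctrl.grab_frame("wrist")
cv2.imwrite("pics/w5.png",cv2.resize(p[210:410,190:460],None,fx=2.9,fy=2.9,interpolation=cv2.INTER_NEAREST)[:,:,::-1])
```

```text
t 4.42 pos [ 0.5531 -0.0805  0.1312] q [-0.17  0.46  1.85  0.    0.82  2.32] F [ 0.93 -0.24  0.61] w 0.032
tilt [ 1.110e-02  8.000e-04 -9.999e-01] delta tool [-0.0008  0.0002  0.0002]
```

View pics/w5.png

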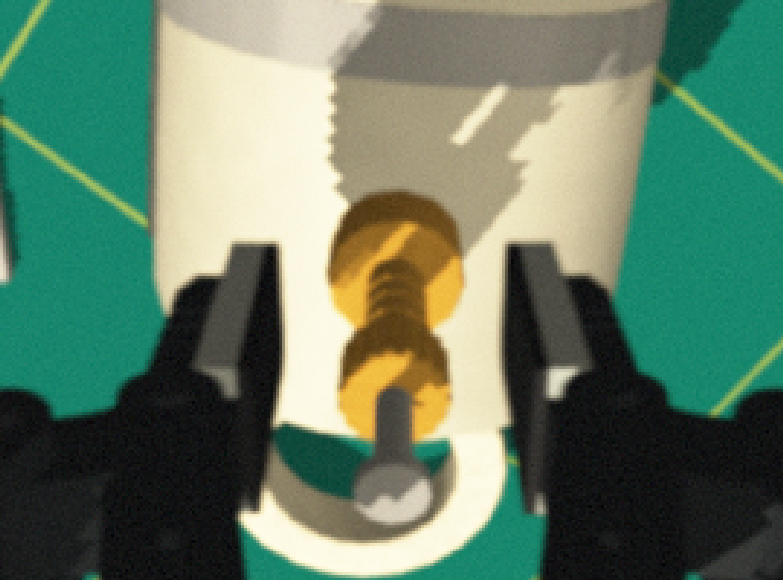

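Call:
carry_out([
  {"tx":0,"ty":0,"tz":0,"spin":0,"gripper":0.6},
  {"tx":0,"ty":0,"tz":0,"spin":0,"gripper":1},
  {"tx":0,"ty":0,"tz":0,"spin":0,"gripper":1},
  {"tx":0,"ty":0,"tz":0,"spin":0,"gripper":1},
])

```text
clock: 4.97
position: [0.5529, -0.0806, 0.1313]
orientation: [0.896, -0.443, 0.005, -0.003]
wrist_force: [0.1, -0.5, 2.1]
grip_width: 0.0114
```

Run:
```python
from h import *
import cv2
go(.5525,-.080,.131)
p,d=ctrl.grab_frame("wrist")
cv2.imwrite("pics/w6.png",cv2.resize(p[210:410,190:460],None,fx=2.9,fy=2.9,interpolation=cv2.INTER_NEAREST)[:,:,::-1])
print(ctrl.read_state()['ft_torque'])
```

```text
t 4.97 pos [ 0.5529 -0.0806  0.1313] q [-0.17  0.46  1.85  0.    0.82  2.32] F [ 0.14 -0.48  2.13] w 0.0114
tilt [ 1.080e-02  7.000e-04 -9.999e-01] delta tool [-0.0008 -0.      0.0003]
[-0.02798918  0.06813238  0.03056282]
```

View pics/w6.png

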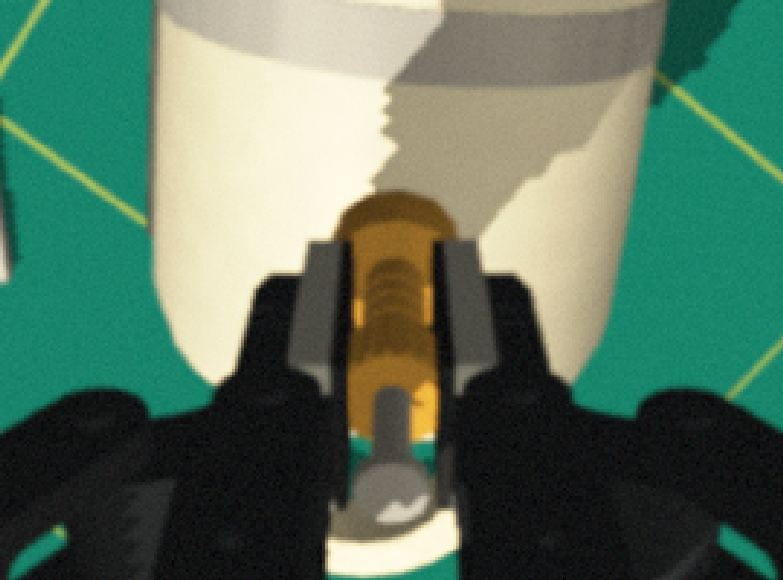

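The pads hold the nut centred, with almost no side load. Now I'll turn it counter-clockwise, which is negative spin since the tool z points down.

Call:
carry_out([
  {"tx":0,"ty":0,"tz":0,"spin":-0.1,"gripper":1},
  {"tx":0,"ty":0,"tz":-0.0002,"spin":-0.15,"gripper":1},
  {"tx":0,"ty":0,"tz":-0.0002,"spin":-0.15,"gripper":1},
  {"tx":0,"ty":0,"tz":-0.0002,"spin":-0.15,"gripper":1},
])

```text
clock: 5.52
position: [0.5533, -0.0801, 0.132]
orientation: [0.984, -0.175, 0.006, -0.002]
wrist_force: [0.1, 1.5, 0.4]
grip_width: 0.0111
```

Run:
```python
from h import *
go(.5529,-.0806,.132)
print(ctrl.read_state()['ft_torque'])
```

```text
t 5.53 pos [ 0.5533 -0.0801  0.132 ] q [-0.17  0.46  1.85  0.    0.82  1.75] F [0.14 1.46 0.4 ] w 0.0111
tilt [ 0.0116  0.0016 -0.9999] delta tool [-0.0002  0.0006 -0.    ]
[ 0.1268119   0.02930798 -0.05032279]
```

Call:
carry_out([
  {"tx":0,"ty":0,"tz":-0.0002,"spin":-0.17,"gripper":1},
  {"tx":0,"ty":0,"tz":-0.0002,"spin":-0.17,"gripper":1},
  {"tx":0,"ty":0,"tz":-0.0002,"spin":-0.17,"gripper":1},
  {"tx":0,"ty":0,"tz":-0.0002,"spin":-0.17,"gripper":1},
  {"tx":0,"ty":0,"tz":-0.0002,"spin":-0.17,"gripper":1},
  {"tx":0,"ty":0,"tz":-0.0002,"spin":-0.17,"gripper":1},
  {"tx":0,"ty":0,"tz":-0.0002,"spin":-0.17,"gripper":1},
])

```text
clock: 6.4
position: [0.5529, -0.0788, 0.1335]
orientation: [0.906, 0.424, 0.006, 0.0]
wrist_force: [-0.7, 0.1, 2.5]
grip_width: 0.0112
```

Run:
```python
from h import *
go(.5529,-.0806,.1313+.00127*(2.32-ctrl.read_state()['joint_positions'][5]))
print(ctrl.read_state()['ft_torque'])
```

```text
t 6.4 pos [ 0.5529 -0.0788  0.1335] q [-0.17  0.46  1.85  0.01  0.82  0.52] F [-0.72  0.06  2.47] w 0.0112
tilt [ 0.0106  0.004  -0.9999] delta tool [-0.0014  0.0012 -0.0001]
[ 0.03935035  0.24939752 -0.00883437]
```

Call:
carry_out([
  {"tx":-0.0003,"ty":0,"tz":-0.0002,"spin":-0.17,"gripper":1},
  {"tx":-0.0003,"ty":0,"tz":-0.0002,"spin":-0.17,"gripper":1},
  {"tx":0,"ty":0,"tz":-0.0002,"spin":-0.17,"gripper":1},
  {"tx":0,"ty":0,"tz":-0.0002,"spin":-0.17,"gripper":1},
  {"tx":0,"ty":0,"tz":-0.0002,"spin":-0.17,"gripper":1},
  {"tx":0,"ty":0,"tz":-0.0002,"spin":-0.17,"gripper":1},
  {"tx":0,"ty":0,"tz":-0.0002,"spin":-0.17,"gripper":1},
])

```text
clock: 7.28
position: [0.5515, -0.0786, 0.135]
orientation: [0.495, 0.869, 0.004, 0.002]
wrist_force: [-0.9, -1.1, 0.9]
grip_width: 0.0115
```

Run:
```python
from h import *
go(.5529,-.0796,.1313+.00127*(2.32-ctrl.read_state()['joint_positions'][5]))
print(ctrl.read_state()['ft_torque'])
```

```text
t 7.28 pos [ 0.5515 -0.0786  0.135 ] q [-0.17  0.45  1.85  0.01  0.83 -0.71] F [-0.94 -1.14  0.94] w 0.0115
tilt [ 0.0081  0.0051 -1.    ] delta tool [-0.0015  0.0007 -0.0001]
[-0.20733001  0.28215797 -0.06158168]
```

Call:
carry_out([
  {"tx":0,"ty":0,"tz":-0.0002,"spin":-0.17,"gripper":1},
  {"tx":0,"ty":0,"tz":-0.0002,"spin":-0.17,"gripper":1},
  {"tx":0,"ty":0,"tz":-0.0002,"spin":-0.17,"gripper":1},
  {"tx":0,"ty":0,"tz":-0.0002,"spin":-0.17,"gripper":1},
  {"tx":0,"ty":0,"tz":-0.0002,"spin":-0.17,"gripper":1},
  {"tx":0,"ty":0,"tz":-0.0002,"spin":-0.17,"gripper":1},
  {"tx":0,"ty":0,"tz":-0.0002,"spin":-0.15,"gripper":1},
  {"tx":0,"ty":0,"tz":0,"spin":0,"gripper":1},
])

```text
clock: 8.28
position: [0.551, -0.0799, 0.1366]
orientation: [-0.086, 0.996, 0.001, 0.004]
wrist_force: [-0.8, -0.1, 0.5]
grip_width: 0.0112
```

Run:
```python
from h import *
import cv2
go(.5522,-.0796,.1313+.00127*(2.32-ctrl.read_state()['joint_positions'][5]))
print(ctrl.read_state()['ft_torque'])
p,d=ctrl.grab_frame("wrist")
cv2.imwrite("pics/w7.png",cv2.resize(p[210:410,190:460],None,fx=2.9,fy=2.9,interpolation=cv2.INTER_NEAREST)[:,:,::-1])
```

```text
t 8.28 pos [ 0.551  -0.0799  0.1366] q [-0.17  0.45  1.85  0.01  0.83 -1.92] F [-0.82 -0.12  0.52] w 0.0112
tilt [ 0.007   0.0034 -1.    ] delta tool [-0.0012  0.0001 -0.    ]
[-0.03302828  0.11874227 -0.04573383]
```

View pics/w7.png

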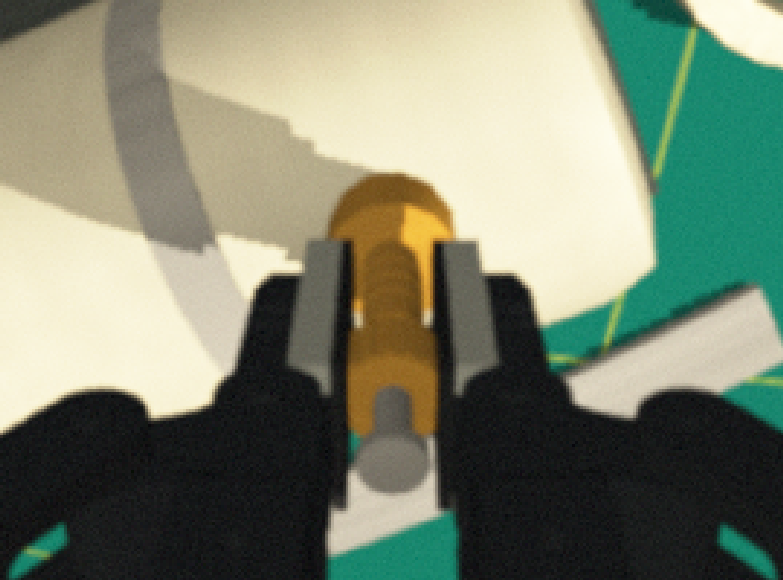

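The stem now shows clearly longer below the nut. I'll release it, then rise.

Call:
carry_out([
  {"tx":0,"ty":0,"tz":0,"spin":0,"gripper":0},
  {"tx":0,"ty":0,"tz":0,"spin":0,"gripper":-0.5},
  {"tx":0,"ty":0,"tz":0,"spin":0,"gripper":-0.5},
  {"tx":0,"ty":0,"tz":0,"spin":0,"gripper":-0.5},
  {"tx":0,"ty":0,"tz":0,"spin":0,"gripper":-0.5},
  {"tx":0,"ty":0,"tz":-0.02,"spin":0,"gripper":-0.5},
  {"tx":0,"ty":0,"tz":-0.03,"spin":0,"gripper":-0.5},
  {"tx":0,"ty":0,"tz":-0.02,"spin":0,"gripper":-0.5},
  {"tx":0,"ty":0,"tz":0,"spin":0,"gripper":-0.5},
])

```text
clock: 9.45
position: [0.5503, -0.0798, 0.2077]
orientation: [-0.083, 0.997, 0.002, 0.003]
wrist_force: [0.3, -1.2, -0.3]
grip_width: 0.064
```

Run:
```python
from h import *
import cv2
go(.5522,-.0796,.2)
c=ctrl.calibration("wrist");p,d=ctrl.grab_frame("wrist");np.savez("w8.npz",p=p,d=d,T=c['world_from_camera'],cx=c['cx'],cy=c['cy'],f=240/np.tan(np.radians(c['fov_y']/2)))
cv2.imwrite("pics/w8.png",cv2.resize(p[210:410,190:460],None,fx=2.9,fy=2.9,interpolation=cv2.INTER_NEAREST)[:,:,::-1])
p,d=ctrl.grab_frame("side");cv2.imwrite("pics/s8.png",cv2.resize(p[150:220,310:410],None,fx=7,fy=7,interpolation=cv2.INTER_NEAREST)[:,:,::-1])
```

```text
t 9.45 pos [ 0.5503 -0.0798  0.2077] q [-0.17  0.35  1.81  0.01  0.98 -1.91] F [ 0.28 -1.15 -0.26] w 0.064
tilt [ 0.0059  0.0039 -1.    ] delta tool [-0.0019 -0.0002  0.0077]
```

View pics/w8.png

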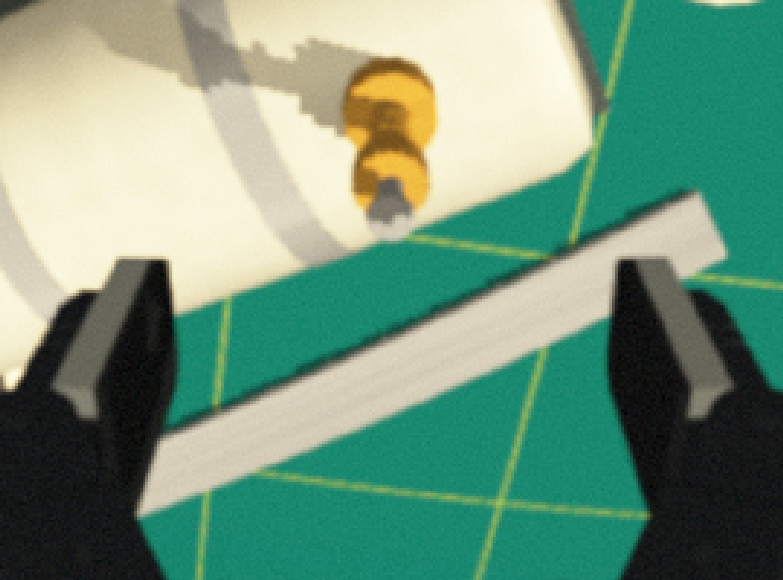

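View pics/s8.png

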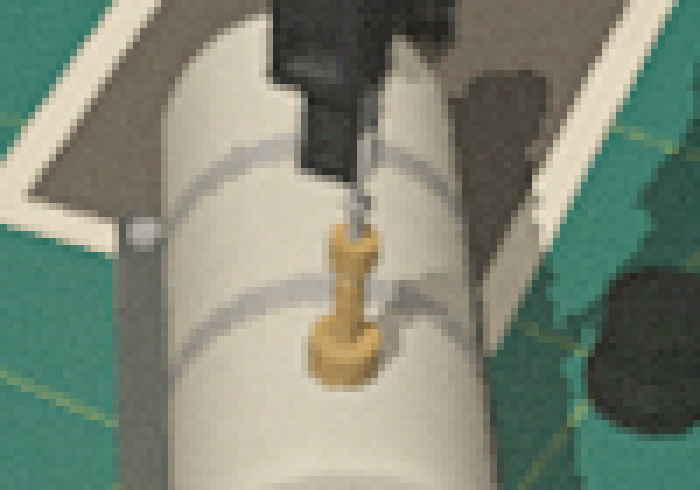

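Call:
carry_out([
  {"tx":-0.0019,"ty":-0.0002,"tz":0,"spin":0,"gripper":1},
  {"tx":0,"ty":0,"tz":0,"spin":0,"gripper":1},
  {"tx":0,"ty":0,"tz":0,"spin":0,"gripper":1},
  {"tx":0,"ty":0,"tz":0,"spin":0,"gripper":1},
  {"tx":0,"ty":0,"tz":0,"spin":0,"gripper":1},
  {"tx":0,"ty":0,"tz":0.01,"spin":0,"gripper":1},
  {"tx":0,"ty":0,"tz":0.01,"spin":0,"gripper":1},
  {"tx":0,"ty":0,"tz":0,"spin":0,"gripper":1},
])

```text
clock: 10.55
position: [0.5492, -0.079, 0.1812]
orientation: [-0.083, 0.997, 0.003, -0.001]
wrist_force: [0.2, -0.5, -0.6]
grip_width: -0.0003
```

Run:
```python
from h import *
import cv2
go(.5522,-.0796,.18)
p,d=ctrl.grab_frame("wrist")
cv2.imwrite("pics/w9.png",cv2.resize(p[210:410,190:460],None,fx=2.9,fy=2.9,interpolation=cv2.INTER_NEAREST)[:,:,::-1])
p,d=ctrl.grab_frame("side");cv2.imwrite("pics/s9.png",cv2.resize(p[150:220,310:410],None,fx=7,fy=7,interpolation=cv2.INTER_NEAREST)[:,:,::-1])
```

```text
t 10.55 pos [ 0.5492 -0.079   0.1812] q [-0.17  0.39  1.82  0.01  0.94 -1.91] F [ 0.23 -0.47 -0.64] w -0.0003
tilt [-0.0029  0.0054 -1.    ] delta tool [-0.0028 -0.0011  0.0011]
```

View pics/w9.png

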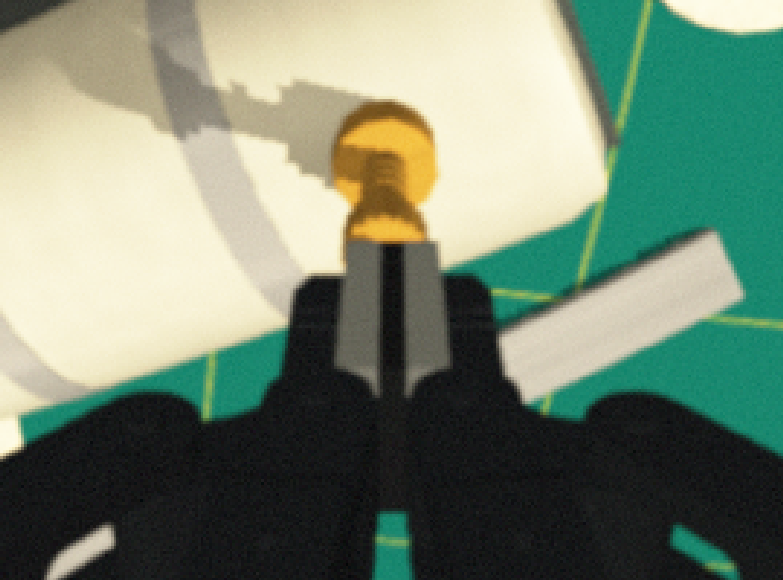

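View pics/s9.png

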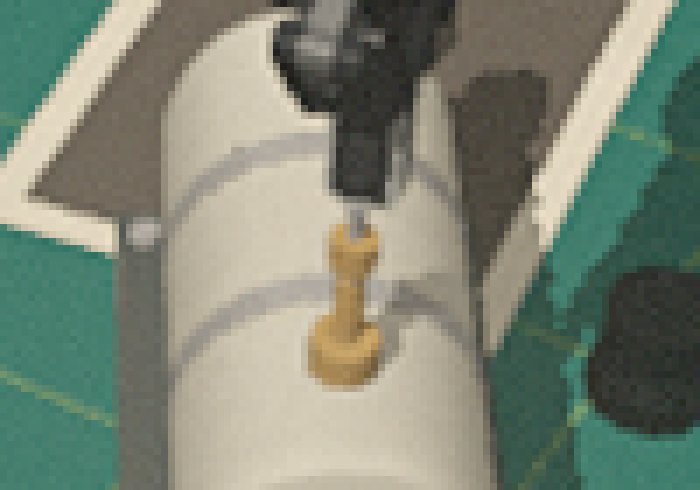

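Call:
carry_out([
  {"tx":-0.0028,"ty":-0.0011,"tz":0,"spin":0,"gripper":1},
  {"tx":0,"ty":0,"tz":0,"spin":0,"gripper":1},
  {"tx":0,"ty":0,"tz":0.001,"spin":0,"gripper":1},
  {"tx":0,"ty":0,"tz":0.0005,"spin":0,"gripper":1},
])

```text
clock: 11.15
position: [0.5536, -0.0799, 0.1812]
orientation: [-0.083, 0.997, 0.002, 0.0]
wrist_force: [0.7, -0.2, 0.0]
grip_width: -0.0003
```

Run:
```python
from h import *
go(.5522,-.0796,.178)
```

```text
t 11.15 pos [ 0.5536 -0.0799  0.1812] q [-0.17  0.39  1.81  0.01  0.94 -1.91] F [ 0.67 -0.19  0.02] w -0.0003
tilt [ 1.0e-04  4.9e-03 -1.0e+00] delta tool [0.0013 0.0005 0.0032]
```

Call:
carry_out([
  {"tx":0.001,"ty":0,"tz":0.001,"spin":0,"gripper":1},
  {"tx":0,"ty":0,"tz":0.001,"spin":0,"gripper":1},
  {"tx":0,"ty":0,"tz":0,"spin":0,"gripper":1},
])

```text
clock: 11.52
position: [0.5524, -0.08, 0.1791]
orientation: [-0.083, 0.997, 0.002, 0.0]
wrist_force: [0.6, -1.1, 0.3]
grip_width: 0.0
```

Run:
```python
from h import *
go(.5522,-.0796,.178)
```

```text
t 11.53 pos [ 0.5524 -0.08    0.1791] q [-0.17  0.39  1.82  0.01  0.93 -1.91] F [ 0.58 -1.11  0.35] w 0.0
tilt [-0.     0.005 -1.   ] delta tool [0.0001 0.0005 0.0011]
```

Well centred. I'll descend in 1 mm steps until there is contact.

Call:
carry_out([
  {"tx":0,"ty":0,"tz":0.001,"spin":0,"gripper":1},
  {"tx":0,"ty":0,"tz":0,"spin":0,"gripper":1},
])

```text
clock: 11.78
position: [0.5524, -0.08, 0.178]
orientation: [-0.083, 0.997, 0.002, 0.0]
wrist_force: [-0.4, -0.6, 0.0]
grip_width: -0.0001
```

Call:
carry_out([
  {"tx":0,"ty":0,"tz":0.001,"spin":0,"gripper":1},
  {"tx":0,"ty":0,"tz":0,"spin":0,"gripper":1},
])

```text
clock: 12.02
position: [0.5526, -0.08, 0.1773]
orientation: [-0.083, 0.997, 0.002, 0.0]
wrist_force: [-0.6, 0.0, 3.9]
grip_width: 0.0005
```

Call:
carry_out([
  {"tx":0,"ty":0,"tz":0.001,"spin":0,"gripper":1},
])

```text
clock: 12.15
position: [0.5527, -0.0801, 0.1766]
orientation: [-0.083, 0.997, 0.002, 0.0]
wrist_force: [-1.9, 0.7, 3.5]
grip_width: 0.0001
```

Call:
carry_out([
  {"tx":0,"ty":0,"tz":0.001,"spin":0,"gripper":1},
])

```text
clock: 12.28
position: [0.5527, -0.0801, 0.1758]
orientation: [-0.083, 0.997, 0.002, 0.001]
wrist_force: [-1.6, 1.5, 4.8]
grip_width: -0.0
```

Call:
carry_out([
  {"tx":0,"ty":0,"tz":0.001,"spin":0,"gripper":1},
])

```text
clock: 12.4
position: [0.5527, -0.08, 0.1751]
orientation: [-0.083, 0.997, 0.002, 0.001]
wrist_force: [-2.5, 0.2, 6.9]
grip_width: 0.0001
```

Call:
carry_out([
  {"tx":0,"ty":0,"tz":0.001,"spin":0,"gripper":1},
])

```text
clock: 12.52
position: [0.5527, -0.0801, 0.1743]
orientation: [-0.083, 0.997, 0.002, 0.001]
wrist_force: [-3.1, -0.1, 7.1]
grip_width: -0.0
```

Call:
carry_out([
  {"tx":0,"ty":0,"tz":0.001,"spin":0,"gripper":1},
])

```text
clock: 12.65
position: [0.5527, -0.0801, 0.1737]
orientation: [-0.083, 0.997, 0.002, 0.001]
wrist_force: [-3.5, 0.1, 7.3]
grip_width: -0.0005
```

Call:
carry_out([
  {"tx":0,"ty":0,"tz":0.0004,"spin":0,"gripper":1},
])

```text
clock: 12.78
position: [0.5527, -0.0801, 0.1738]
orientation: [-0.083, 0.997, 0.002, 0.001]
wrist_force: [-2.4, 0.4, 8.1]
grip_width: 0.0001
```

Call:
carry_out([
  {"tx":0,"ty":0,"tz":0.0009,"spin":0,"gripper":1},
  {"tx":0,"ty":0,"tz":0.0004,"spin":0,"gripper":1},
])

```text
clock: 13.02
position: [0.5528, -0.0801, 0.1734]
orientation: [-0.083, 0.997, 0.002, 0.001]
wrist_force: [-2.8, 0.7, 8.2]
grip_width: -0.0001
```

Run:
```python
from h import *
import cv2
go(.5522,-.0796,.173)
p,d=ctrl.grab_frame("side");cv2.imwrite("pics/s10.png",cv2.resize(p[150:220,310:410],None,fx=7,fy=7,interpolation=cv2.INTER_NEAREST)[:,:,::-1])
go(.5522,-.0796,.173)
```

```text
t 13.03 pos [ 0.5528 -0.0801  0.1734] q [-0.17  0.4   1.82  0.01  0.92 -1.91] F [-2.8   0.68  8.24] w -0.0001
tilt [ 0.0014  0.0046 -1.    ] delta tool [0.0005 0.0006 0.0004]
t 13.07 pos [ 0.5527 -0.0801  0.1735] q [-0.17  0.4   1.82  0.01  0.92 -1.91] F [-3.09  0.69  8.56] w -0.0001
tilt [ 0.0014  0.0046 -1.    ] delta tool [0.0004 0.0006 0.0005]
```

View pics/s10.png

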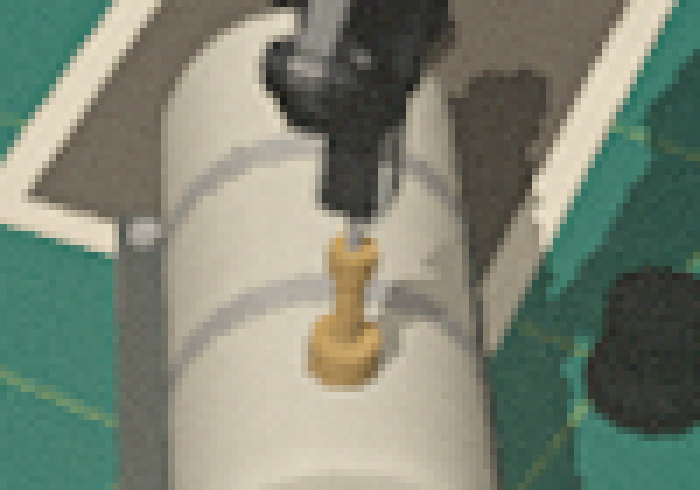

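The nut and pin have gone down by about 1.5 px, roughly 4 mm. I'll hold there with small holding increments.

Call:
carry_out([
  {"tx":0,"ty":0,"tz":0.0008,"spin":0,"gripper":1},
  {"tx":0,"ty":0,"tz":0.0005,"spin":0,"gripper":1},
  {"tx":0,"ty":0,"tz":0.0004,"spin":0,"gripper":1},
])

```text
clock: 13.45
position: [0.5527, -0.0801, 0.1734]
orientation: [-0.083, 0.997, 0.002, 0.001]
wrist_force: [-1.9, 0.3, 8.0]
grip_width: -0.0003
```

Call:
carry_out([
  {"tx":0,"ty":0,"tz":0.0004,"spin":0,"gripper":1},
  {"tx":0,"ty":0,"tz":0.0004,"spin":0,"gripper":1},
  {"tx":0,"ty":0,"tz":0.0004,"spin":0,"gripper":1},
])

```text
clock: 13.82
position: [0.5527, -0.0801, 0.1737]
orientation: [-0.083, 0.997, 0.002, 0.001]
wrist_force: [-2.6, 0.4, 8.2]
grip_width: 0.0001
```

Call:
carry_out([
  {"tx":0,"ty":0,"tz":0.001,"spin":0,"gripper":1},
  {"tx":0,"ty":0,"tz":0.0009,"spin":0,"gripper":1},
  {"tx":0,"ty":0,"tz":0.0007,"spin":0,"gripper":1},
])

```text
clock: 14.2
position: [0.5528, -0.0801, 0.1728]
orientation: [-0.083, 0.997, 0.002, 0.002]
wrist_force: [-2.9, 0.6, 9.2]
grip_width: -0.0
```

Call:
carry_out([
  {"tx":0,"ty":0,"tz":0.0007,"spin":0,"gripper":1},
  {"tx":0,"ty":0,"tz":0.0006,"spin":0,"gripper":1},
  {"tx":0,"ty":0,"tz":0.0006,"spin":0,"gripper":1},
  {"tx":0,"ty":0,"tz":0.0006,"spin":0,"gripper":1},
])

```text
clock: 14.7
position: [0.5527, -0.0801, 0.1727]
orientation: [-0.083, 0.997, 0.002, 0.002]
wrist_force: [-2.8, 1.0, 9.3]
grip_width: -0.0003
```

Call:
carry_out([
  {"tx":0,"ty":0,"tz":0.0006,"spin":0,"gripper":1},
  {"tx":0,"ty":0,"tz":0.0006,"spin":0,"gripper":1},
  {"tx":0,"ty":0,"tz":0.0006,"spin":0,"gripper":1},
  {"tx":0,"ty":0,"tz":0.0006,"spin":0,"gripper":1},
])

```text
clock: 15.2
position: [0.5527, -0.0801, 0.1728]
orientation: [-0.083, 0.997, 0.002, 0.002]
wrist_force: [-3.5, 0.9, 9.3]
grip_width: -0.0003
```

Run:
```python
from h import *
import cv2
p,d=ctrl.grab_frame("side");cv2.imwrite("pics/s11.png",cv2.resize(p[150:220,310:410],None,fx=7,fy=7,interpolation=cv2.INTER_NEAREST)[:,:,::-1])
go(.5522,-.0796,.173)
```

```text
t 15.25 pos [ 0.5527 -0.08    0.1728] q [-0.17  0.4   1.82  0.01  0.91 -1.91] F [-3.51 -0.17  9.28] w 0.0001
tilt [ 0.004   0.0041 -1.    ] delta tool [ 0.0005  0.0005 -0.0002]
```

View pics/s11.png

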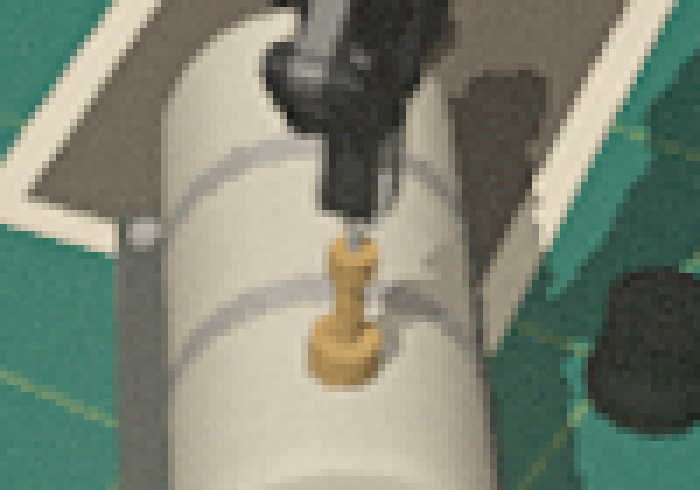

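That is roughly 4.5–5 mm down at 9.3 N, and steady. I'll hold a little longer, then rise straight up.

Call:
carry_out([
  {"tx":0,"ty":0,"tz":0.0006,"spin":0,"gripper":1},
  {"tx":0,"ty":0,"tz":0.0006,"spin":0,"gripper":1},
  {"tx":0,"ty":0,"tz":0.0006,"spin":0,"gripper":1},
  {"tx":0,"ty":0,"tz":0.0006,"spin":0,"gripper":1},
  {"tx":0,"ty":0,"tz":0.0006,"spin":0,"gripper":1},
  {"tx":0,"ty":0,"tz":0.0006,"spin":0,"gripper":1},
])

```text
clock: 16.0
position: [0.5527, -0.0801, 0.1728]
orientation: [-0.083, 0.997, 0.002, 0.003]
wrist_force: [-3.3, 0.8, 9.6]
grip_width: -0.0002
```

Call:
carry_out([
  {"tx":0,"ty":0,"tz":-0.003,"spin":0,"gripper":1},
  {"tx":0,"ty":0,"tz":-0.005,"spin":0,"gripper":1},
  {"tx":0,"ty":0,"tz":-0.02,"spin":0,"gripper":1},
  {"tx":0,"ty":0,"tz":-0.03,"spin":0,"gripper":1},
  {"tx":0,"ty":0,"tz":-0.03,"spin":0,"gripper":1},
  {"tx":0,"ty":0,"tz":0,"spin":0,"gripper":1},
  {"tx":0,"ty":0,"tz":0,"spin":0,"gripper":1},
])

```text
clock: 16.88
position: [0.5516, -0.0803, 0.2613]
orientation: [-0.083, 0.997, 0.002, 0.002]
wrist_force: [-0.0, 0.3, -0.2]
grip_width: 0.0001
```

Run:
```python
from h import *
import cv2
go(.5522,-.0796,.173)
p,d=ctrl.grab_frame("side");A=cv2.resize(p[150:220,310:410],None,fx=7,fy=7,interpolation=cv2.INTER_NEAREST)
cv2.imwrite("pics/s12.png",A[:,:,::-1])
p2,d=ctrl.grab_frame("wrist")
cv2.imwrite("pics/w12.png",p2[:,:,::-1])
cv2.imwrite("pics/s12f.png",np.hstack([cv2.resize(p,(400,300)),cv2.resize(np.load('side0.npz')['p'],(400,300))])[:,:,::-1])
```

```text
t 16.88 pos [ 0.5516 -0.0803  0.2613] q [-0.17  0.29  1.76  0.01  1.1  -1.91] F [-0.04  0.32 -0.19] w 0.0001
tilt [ 0.0027  0.0043 -1.    ] delta tool [-0.0004  0.0002  0.0883]
```

View pics/s12.png

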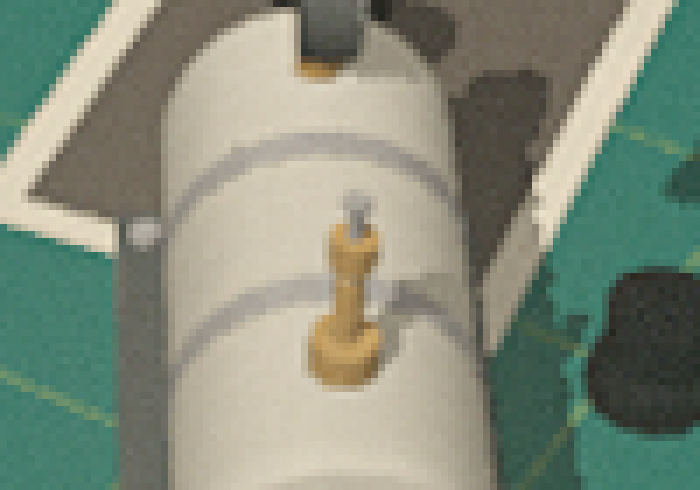

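View pics/s12f.png

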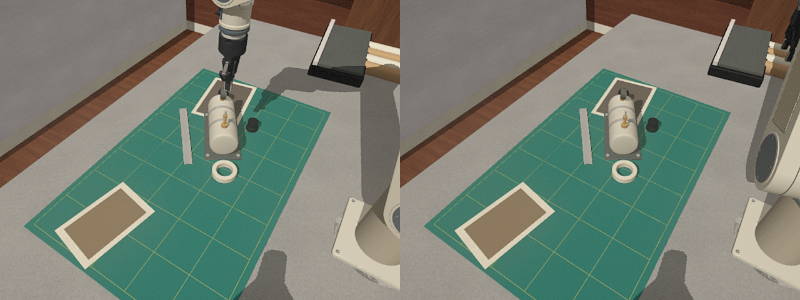

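View pics/w12.png

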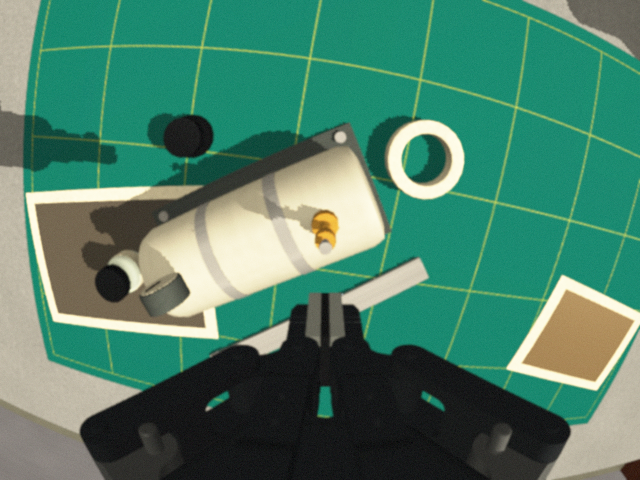

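The pin head is back at its original pixel row (about 178.6), the nut is still raised, and the bystanders haven't moved. Handing in.

```bash
python3 -c "
from bench import ctrl
print(ctrl.sign_off())"
```

```text
the job is handed in; nothing more can be done
None
```

The bleed is done and handed in at about 17 s of the 62 s limit; the hand-in reported no verdict.

- **Nut:** I turned it counter-clockwise by about 4.2 rad, going by the wrist angle, and let go. The tool rose about 5.3 mm with it, which matches the thread. In the side view the nut was still raised after the press.
- **Pin:** I pressed it with closed fingertips to about 4.7 mm at about 9 N for roughly 2 s. It was past 3 mm for a little over 3 s in all. Depth is counted from the contact height of about 0.1777 m.
- **Last checks:** The pin head was back at its starting pixel row. The arm was clear, about 83 mm above the pin, with the wrist force near zero. The bystanders looked unmoved in the before and after pictures, though I didn't measure them.
- **Disagreements:**
    - The wrist camera and the fixed cameras put the valve about 3 mm apart, so I used a value in between and lined up on the fingers.
    - The gripper read about 11 mm on the 14 mm nut, and I found no reason for it.
    - The press force was about 1 N lower than the stated spring would give at 4.7 mm; by force alone the depth is about 4 mm.
    - I had no direct reading of the nut's turn or the pin's depth.

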